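# Zero the sampling pump's scale and hold a drawn dose

### The arm

A 6-joint arm with a two-finger parallel gripper is mounted at the origin on a cart in front of the work surface, level with it; the furniture and walls round the work are solid. World frame = base frame: x ahead of the robot, y to its left, z up, the work surface at z = 0. Lengths are in m, angles in degrees, forces in N, time in s.
With the tool pointing down it reaches from about 0.3 to 0.85 m from the base axis. Payload 5.4 kg.
Tool frame: the origin (TCP) lies at the very end of the fingers, on their centre line; the grasp point (between the pads) lies 19 mm behind it; z points along the fingers, y is the line along which they close (so a half turn about z gives the same grasp; the last joint's range is limited). The gripper opens to 85 mm and grips with 20 to 120 N. Pads are 22 mm wide; open, the fingers measure 114 mm over their backs; the gripper's body (76 mm by 85 mm) begins 54 mm behind the grasp point. The pads swing forward as they close: fully open they stand 13 mm farther back than shut.
Start: joints at [55.858, 9.076, 91.501, -0, 79.423, -12.038], TCP at [0.216, 0.533, 0.197] pointing down, gripper open.
Joint ranges: [-166.64, 166.64], [-54.1, 131.32], [10.49, 154.53], [-73.88, 253.88], [9.74, 151.15], [-171.62, 171.62]. Speed limits (degrees/s): [147.25, 147.25, 180, 180, 180, 180].

### API

Orientations are given as a 3x3 rotation matrix whose columns are the frame's x, y, z axes.
In Python, from station import get_state, capture, close_job gives the robot as it stands. The module is installed in compiled form; this text tells all that it offers.
- The arm moves only by the tool play_rows, never from a script. Its argument "motion" is a list that holds one entry, the list of rows, each a list of 7 numbers: the shift along the tool's x, y, z in units of 250 mm (1.0 is 250 mm), then the turn, a rotation vector about the tool's x, y, z in units of 360 degrees (1.0 is 360 degrees), then the opening, from 0 (shut) to 1 (fully open). In form: [[[x, y, z, rx, ry, rz, gripper], ...]]. A call has 1 to 10 rows; each row is the pose to reach, as a shift and turn from the pose commanded when the call began, along the tool's axes at that moment, turning the shorter way round; what a row does not reach only later rows make up. A row lasts 1/12 s, in which the tool goes at most 41.7 mm and 7.16 degrees, less where a joint would pass 70% of its speed; a pose out of reach is approached as far as the arm can. A call with a number of a shift or a turn outside -1 to 1 is refused whole. A call with a gripper value outside its range is refused whole. The fingers move at their own pace and stop on an object; "newtons" is the grip in N (left out, the last holds). Time passes only in rows, so rows that repeat a pose let the fingers close. It gives the time, the measured TCP pose, the force, the opening and the grip force at its end, in the units of the state.
- get_state(): the state, without advancing time (a new reading comes with each control period).
- capture(name): name is "scene" or "side" or "wrist"; returns a dict with "color" (420x560x3 uint8, red, green, blue), "fx", "fy", "cx", "cy" (pixels), "R" (3x3) and "t" (3): a world point X has camera coordinates R X + t. Camera axes: x right, y down, z forward; pixel columns grow to the right and rows downward; lengths in m; the calibration is good to about 2 mm. A picture is of the moment at which its call begins. There is no depth.
- close_job(): hands the job in; it is judged then, once.
The state is a dict: "clock": time; "joint_pos": joint angles; "qvel": joint speeds; "joint_efforts": joint torques, N m; "tool_pos": TCP position; "ee_rot": TCP orientation; "ft_force": force on the tool from outside, world axes, zero at the start; "torque": the same for the moment, N m; "width": finger opening in m; "finger_force": force on a finger pad.
Only numpy, scipy, OpenCV 4.12 (cv2) and the standard library are available. Lean on these libraries where they do the work, as an engineer would, in place of code of your own. Each camera call takes 0.05 s, during which the arm holds its last target. There are 200 camera calls.

### The job

Zero the hand pump's white sliding scale: turn its black handwheel, letting go and taking a new grip as often as needed, until the long zero line stands at the blue pointer of the plunger, which is still at rest. Then grip the upright blue handle, pull the plunger out against its spring until the pointer stands at the middle of the red clip on the scale, and finish while still holding it steady there, the scale still at zero. Leave the bottle, vial and dish around the pump where they are.

Things in the scene. Friction and masses are not known exactly. Their poses are not given: they have to be found in the camera images.
- pump: Hand sampling pump fixed on the table: aluminium base plate 320 x 130 mm, 12 mm thick. Origin: centre of the plate's underside; z up; the plunger is pulled out along the pump's own -x; the handwheel is at the +x end, the scale along the +y side, the clear barrel (up to 68 mm high, x from 0 to 141 mm, axis at y = -35 mm) along the -y side.
- wheel_grip (a point): On the vertical axis of the round black handwheel, 98 mm above the table, at (115, 38) mm in the pump's frame. The wheel is a disc 56 mm in diameter, from 84 to 108 mm above the table, with a white line on top; under it a 12 mm shaft and a housing up to 66 mm. Grip it across its diameter from above in any yaw. Light friction (0.06 N m): it stays where it is left.
- wheel (a joint): Angle of the handwheel in rad, 0 when the scale is zeroed, growing clockwise seen from above. It starts between 2.0 and 3.4, so it must be turned counter-clockwise to 0. A pinion moves the scale 10 mm per rad. Stops at -1.0 and 4.2.
- scale (a joint): Displacement of the white sliding scale in m along the pump's -x; 0 when the zero line stands at the pointer of the resting plunger; starts at +0.020 to +0.034. Only the wheel moves it.
- zero_line (a point): Plunger-side end of the long black zero line on top of the white scale (plate 135 x 36 mm, its top 30 mm above the table; shorter marks every 5 mm lie on the -x side of the zero line). Axes as the pump's.
- clip_mark (a point): Middle of the red clip (6 mm wide along x) at the plunger-side edge of the scale, 35 mm above the table. The clip is screwed fast on the scale, 28 to 50 mm on the -x side of the zero line, and travels with the scale. Axes as the pump's.
- clip (a joint): Distance in m of the red clip's middle from the zero line, towards the pump's -x; differs each time (0.028 to 0.050) and cannot be shifted by hand.
- pointer_tip (a point): Tip of the blue pointer carried by the plunger, beside the scale's edge, 30 mm above the table. It lies at the same x (pump's frame) as the middle of the handle.
- handle_grip (a point): Grip point in the upright blue handle of the plunger: a paddle 16 mm thick along x, 34 mm wide along y, its top 120 mm above the table; this point lies 104 mm above the table, in the middle of the paddle. At rest it is at (-50, -35) mm in the pump's frame. Below 53 mm is a steel block 30 x 34 mm on the rail.
- plunger (a joint): How far the plunger is pulled out along the pump's -x, in m: 0 at rest, at most 0.075. A spring pulls it back: 6 N at rest, plus 150 N/m (about 10 to 14 N at the clip).
- bottle: Loose cream bottle with a cap, 57 mm in diameter, 137 mm high, off the handwheel end of the pump. Origin: centre of its underside. Bystander.
- vial: Loose vial with a red cap, 28 mm in diameter, 62 mm high, off the handle end of the pump. Origin: centre of its underside. Bystander.
- dish: Loose flat round dish, 61 mm in diameter, 16 mm high, off the handle end of the pump. Origin: centre of its underside. Bystander.

How it is judged:
By the outcome, as a careful person would: the job done as asked, in the order asked, and still so for the second after the job is handed in, while the arm keeps its last pose, push and grip.
It also fails if it takes over 64 s, if anything falls off the work surface, if the arm or the gripper's body presses on something with over 40 N, if the wrist force passes 120 N, or if a joint passes its speed limit or range.

## Working session

There is one attempt and no reset: what is moved stays moved. The work goes in short steps, Python scripts to look and compute and a tool call to move; the robot and the scene stay as the last step left them, time stands still between calls to the robot, and variables do not carry over. Pictures are saved under pics/ and viewed, at most 10 in all, crops included, and the job is handed in when it is done.

Besides the shell and the picture viewer there is one more tool, called after ">>>" in YAML: its name, and indented under it one key for each argument. play_rows: Moves the arm, as the interface text tells. Shifts and turns lie within -1 to 1; 1 stands for 250 mm of shift or 360 degrees of turn. Its arguments: {"type":"object","properties":{"motion":{"type":"array"},"newtons":{"type":"number"}},"required":["motion"]}

```bash
mkdir -p pics
cat > h.py <<'E'
from station import get_state, capture, close_job
import numpy as np, cv2, pickle
def snap(n,f):
    c=capture(n); pickle.dump(c,open(f'pics/{f}.pkl','wb')); cv2.imwrite(f'pics/{f}.png',c['color'][:,:,::-1]); return c
def ray(c,u,v,z):
    d=np.array([(u-c['cx'])/c['fx'],(v-c['cy'])/c['fy'],1]); R=np.array(c['R']);t=np.array(c['t'])
    o=-R.T@t; d=R.T@d; return o+d*(z-o[2])/d[2]
def proj(c,X):
    p=np.array(c['R'])@X+np.array(c['t']); return np.array([c['fx']*p[0]/p[2]+c['cx'],c['fy']*p[1]/p[2]+c['cy']])
E
python3 - <<'E'
from h import *
for n in ['scene','side']:
    c=snap(n,n+'0'); print(n,c['fx'],-np.array(c['R']).T@c['t'],np.array(c['R'])[2])
a=[cv2.imread(f'pics/{n}0.png') for n in ['scene','side']]
s=get_state();print(s['ee_rot'],s['tool_pos'],s['clock'])
E
```

```text
scene 469.70409006331766 [-0.11944061 -0.5144324   0.54996588] [ 0.67173918  0.54328691 -0.50359289]
side 400.2864654029547 [ 0.16372545 -0.81944351  0.6441917 ] [ 0.31864233  0.78358961 -0.53334266]
[[-9.26488606e-01  3.76321540e-01 -9.80356529e-04]
 [ 3.76322634e-01  9.26487577e-01 -1.43005073e-03]
 [ 3.70129253e-04 -1.69385606e-03 -9.99998497e-01]] [0.21604536 0.53220376 0.19651665] 0.1
```

View pics/scene0.png

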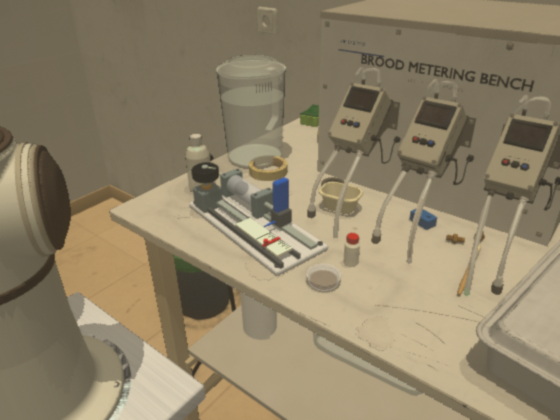

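View pics/side0.png

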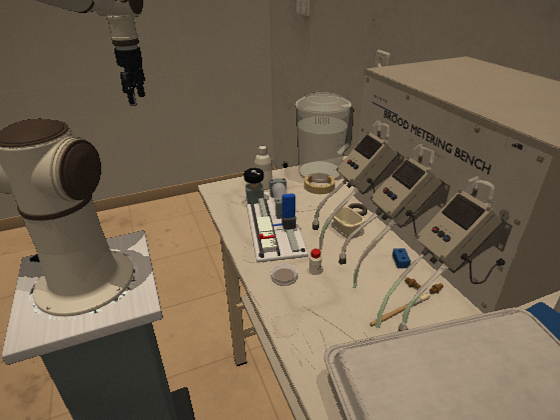

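The pump is in the middle of the table: black wheel at about (205,172) and blue handle at about (282,195) in the scene view. Its +x points roughly along world +y. Enlarging both views next.

Run:
```python
import cv2
a=cv2.imread('pics/scene0.png')[150:275,175:340]; cv2.imwrite('pics/sc.png',cv2.resize(a,None,fx=4.8,fy=4.8,interpolation=cv2.INTER_CUBIC))
a=cv2.imread('pics/side0.png')[155:270,235:325]; cv2.imwrite('pics/sd.png',cv2.resize(a,None,fx=5,fy=5,interpolation=cv2.INTER_CUBIC))
```

```text
(no output)
```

View pics/sc.png

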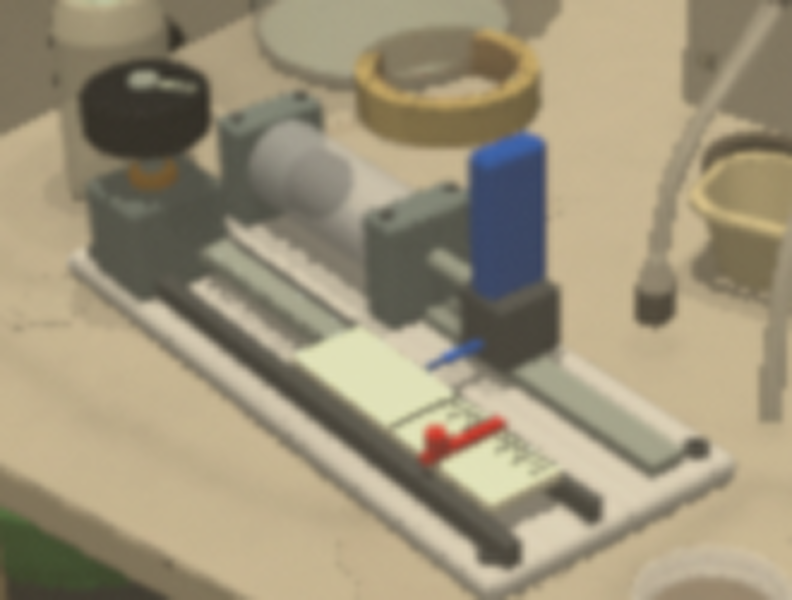

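View pics/sd.png

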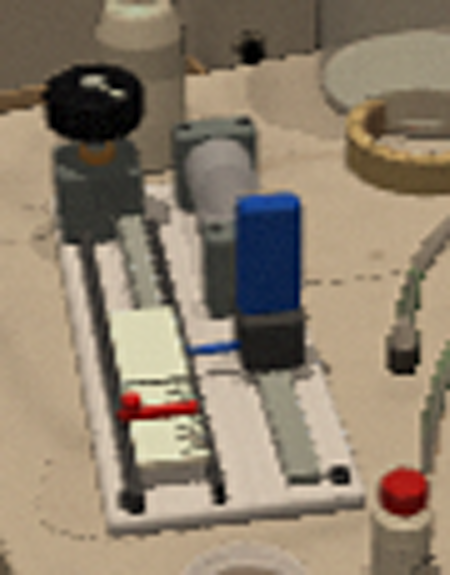

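```bash
cat > fit.py <<'E'
from h import *
from scipy.optimize import least_squares
S=pickle.load(open('pics/scene0.pkl','rb'));D=pickle.load(open('pics/side0.pkl','rb'))
P=[((160,65,12),(75,255),None),((-160,65,12),(490,585),(110,523)),((-160,-65,12),(733,463),(362,497)),((115,38,108),(147,87),(93,88)),((-50,-35,120),(509,150),(269,202))]
L=[]
for X,s,d in P:
    X=np.array(X)/1000
    if s: L.append((S,X,np.array(s)/4.8+[175,150]))
    if d: L.append((D,X,np.array(d)/5+[235,155]))
def T(p,X):
    c,s=np.cos(p[2]),np.sin(p[2]); return np.array([p[0]+c*X[0]-s*X[1],p[1]+s*X[0]+c*X[1],X[2]])
def inv(p,W):
    c,s=np.cos(p[2]),np.sin(p[2]); d=W[:2]-p[:2]; return np.array([c*d[0]+s*d[1],-s*d[0]+c*d[1]])
f=lambda p:np.concatenate([proj(c,T(p,X))-u for c,X,u in L])
r=least_squares(f,[0.5,0.1,1.6],loss='soft_l1');p=r.x
if __name__=='__main__':
    print(p[:2],np.degrees(p[2]));print(f(p).reshape(-1,2).round(1))
    print('wheel',T(p,np.array([.115,.038,.098])),'handle',T(p,np.array([-.05,-.035,.104])))
    for n,c,o,k,q in [('scene',S,(175,150),4.8,dict(ptr=(430,367,30),z1=(390,427,30),z2=(455,396,30),clip=(500,424,35),wl1=(147,87,108),wl2=(195,90,108))),('side',D,(235,155),5,dict(ptr=(190,350,30),z1=(127,383,30),z2=(187,377,30),clip=(197,407,35),wl1=(85,80,108),wl2=(108,92,108)))]:
        for m,(u,v,z) in q.items(): print(n,m,(inv(p,ray(c,u/k+o[0],v/k+o[1],z/1000))*1000).round(1))
    s=get_state();print(s['tool_pos'],s['ee_rot'][0])
E
python3 fit.py
```

```text
[0.48731639 0.04113927] 76.5908935576815
[[-1.8 -0.7]
 [-0.5  1.6]
 [-1.   0.6]
 [ 2.  -0.5]
 [ 0.9 -0.1]
 [-0.  -0.5]
 [ 0.3 -0.3]
 [ 0.3 -0.7]
 [-0.1  0. ]]
wheel [0.4770211  0.16181656 0.098     ] handle [ 0.50976713 -0.01561427  0.104     ]
scene ptr [-47.9   7.2]
scene z1 [-72.2  45.2]
scene z2 [-71.3  12. ]
scene clip [-104.    14.4]
scene wl1 [112.8  39.2]
scene wl2 [96.7 24.5]
side ptr [-45.7   6.7]
side z1 [-69.5  43.1]
side z2 [-69.7  11.6]
side clip [-103.    11.1]
side wl1 [124.1  42.5]
side wl2 [106.9  30.9]
[0.21604536 0.53220376 0.19651665] [-0.92648861  0.37632154 -0.00098036]
```

Run:
```python
from fit import *
# bottle cap top centre, base; vial cap top
for c,u,v,z in [(S,196,138,.135),(D,263,149,.135),(D,262,188,0),(S,197,192,0),(S,352,238,.062),(D,316,253,.062),(S,323,278,.016),(D,285,275,.016)]:
    W=ray(c,u,v,z);print(z,W.round(3),(inv(p,W)*1000).round())
```

```text
0.135 [0.532 0.247 0.135] [210.   4.]
0.135 [0.537 0.247 0.135] [211.  -1.]
0 [0.528 0.246 0.   ] [208.   7.]
0 [0.519 0.249 0.   ] [210.  17.]
0.062 [ 0.499 -0.184  0.062] [-216.  -64.]
0.062 [ 0.504 -0.187  0.062] [-218.  -69.]
0.016 [ 0.423 -0.174  0.016] [-225.   13.]
0.016 [ 0.43  -0.18   0.016] [-228.    5.]
```

```bash
cat >> h.py <<'E'
def go(pos,psi):
    s=get_state();R=np.array(s['ee_rot']);d=R.T@(np.array(pos)-s['tool_pos'])
    y=np.array([np.cos(np.radians(psi)),np.sin(np.radians(psi)),0]);z=np.array([0,0,-1.])
    G=np.c_[np.cross(y,z),y,z]; from_=cv2.Rodrigues(R.T@G)[0].ravel()
    print('row',(d/.25).round(4).tolist(),(from_/2/np.pi).round(4).tolist(),'pos',np.round(s['tool_pos'],4),'psi',np.degrees(np.arctan2(R[1,1],R[0,1])).round(2),'w',s['width'],'F',np.round(s['ft_force'],1),'t',s['clock'],'j6',np.round(s['joint_pos'][5]))
E
python3 -c "
from h import *
go([.477,.162,.2],-30)"
```

```text
row [-1.5243, -0.9792, -0.0128] [-0.0003, 0.0002, 0.2719] pos [0.216  0.5322 0.1965] psi 67.89 w 0.0855569265251336 F [-0.   0.4  0.5] t 0.1 j6 -12.0
```

>>> play_rows:
  motion:
    - [[-0.8,-0.5,-0.01,0,0,0.16,1],[-0.8,-0.5,-0.01,0,0,0.16,1],[-0.8,-0.5,-0.01,0,0,0.16,1],[-0.8,-0.5,-0.01,0,0,0.16,1],[-0.8,-0.5,-0.01,0,0,0.16,1],[-0.8,-0.5,-0.01,0,0,0.16,1],[-0.8,-0.5,-0.01,0,0,0.16,1],[-0.8,-0.5,-0.01,0,0,0.16,1]]

```text
clock: 0.77
tool_pos: [0.3555, 0.3401, 0.1995]
ee_rot: [[-0.174, 0.985, -0.001], [0.985, 0.174, -0.0], [-0.0, -0.001, -1.0]]
ft_force: [-0.0, 0.6, 0.9]
width: 0.0857
finger_force: 0.0
```

```bash
python3 -c "
from h import *
go([.477,.162,.2],-30)"
```

```text
row [-0.7861, 0.3545, -0.0018] [-0.0001, 0.0001, 0.1112] pos [0.3555 0.3401 0.1995] psi 10.04 w 0.08572067377837977 F [-0.   0.6  0.9] t 0.7667 j6 20.0
```

>>> play_rows:
  motion:
    - [[-0.786,0.354,0,0,0,0.111,1],[-0.786,0.354,0,0,0,0.111,1],[-0.786,0.354,0,0,0,0.111,1],[-0.786,0.354,0,0,0,0.111,1],[-0.786,0.354,0,0,0,0.111,1],[-0.786,0.354,0,0,0,0.111,1],[-0.786,0.354,0,0,0,0.111,1],[-0.786,0.354,0,0,0,0.111,1]]

```text
clock: 1.43
tool_pos: [0.4774, 0.1647, 0.1994]
ee_rot: [[0.489, 0.872, -0.001], [0.872, -0.489, 0.0], [-0.0, -0.001, -1.0]]
ft_force: [-0.6, 0.0, 0.1]
width: 0.0852
finger_force: 0.0
```

```bash
python3 -c "
from h import *
c=snap('wrist','w1');R=np.array(c['R']);print(c['fx'],-R.T@c['t'],R[2])
go([.477,.162,.079],-30)"
```

```text
376.8139440723354 [0.51600963 0.23274779 0.37630862] [-0.15014731 -0.26483308 -0.95253306]
row [-0.0118, 0.0071, 0.4819] [-0.0002, 0.0, 0.0022] pos [0.477  0.1654 0.1995] psi -29.22 w 0.08506475614049662 F [-0.4  0.2  0.5] t 1.4833 j6 35.0
```

View pics/w1.png

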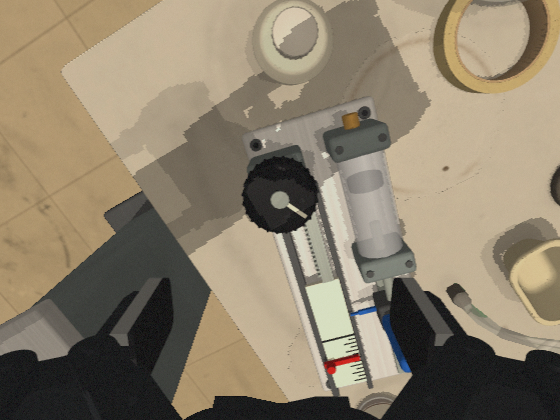

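Run:
```python
from fit import *
c=pickle.load(open('pics/w1.pkl','rb'));print(np.round(get_state()['joint_pos'],1))
W=ray(c,280.5,200,.108);print(W,(inv(p,W)*1000).round(1))
a=cv2.imread('pics/w1.png')[270:395,290:410]; cv2.imwrite('pics/w1c.png',cv2.resize(a,None,fx=4.8,fy=4.8,interpolation=cv2.INTER_CUBIC))
```

```text
[  5.4  -1.5 102.4   0.   79.2  34.6]
[0.47655782 0.16413544 0.108     ] [117.1  39. ]
```

View pics/w1c.png

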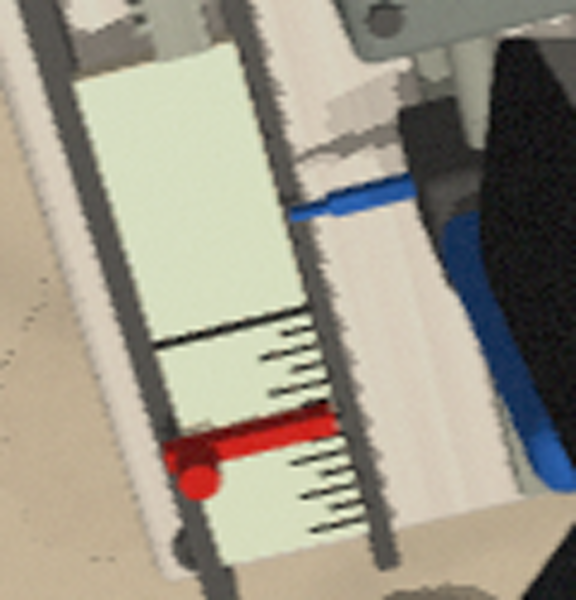

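Run:
```python
from fit import *
c=pickle.load(open('pics/w1.pkl','rb'))
for n,u,v,z in [('ptr',291,214,30),('zl',157,346,30),('zr',308,310,30),('m1',312,327,30),('m2',316,347,30),('m3',322,367,30),('m4',327,386,30),('m5',0,0,30),('m6',345,437,30),('m8',353,482,30),('m9',366,521,30),('clipR',338,418,35),('clipL',170,455,35),('mount',385,18,68)]:
    W=ray(c,u/4.8+290,v/4.8+270,z/1000);print(n,(inv(p,W)*1000).round(1))
W0=ray(c,280,200,.108);W1=ray(c,308,217,.108);print(np.degrees(np.arctan2(*(inv(p,W1)-inv(p,W0))[::-1])))
```

```text
ptr [-47.    8.7]
zl [-72.4  45.5]
zr [-72.4  10.5]
m1 [-77.   10.6]
m2 [-82.5  10.9]
m3 [-88.1  10.8]
m4 [-93.5  10.8]
m5 [21.  56.6]
m6 [-108.4    9.8]
m8 [-121.3   10.7]
m9 [-133.    10.1]
clipR [-98.5  10.3]
clipL [-98.   49.4]
mount [ 16.3 -16.9]
-138.21416927936414
```

>>> play_rows:
  motion:
    - [[-0.008,0.005,0.12,0,0,0.002,1],[-0.008,0.005,0.24,0,0,0.002,1],[-0.008,0.005,0.36,0,0,0.002,1],[-0.008,0.005,0.48,0,0,0.002,1],[-0.008,0.005,0.48,0,0,0.002,1],[-0.008,0.005,0.48,0,0,0.002,1]]

```text
clock: 1.98
tool_pos: [0.4757, 0.1635, 0.0789]
ee_rot: [[0.498, 0.867, -0.004], [0.867, -0.498, -0.0], [-0.002, -0.004, -1.0]]
ft_force: [0.7, -0.0, 1.0]
width: 0.0853
finger_force: 0.0
```

```bash
python3 -c "
from h import *
go([.477,.163,.079],-30)"
```

```text
row [0.0009, 0.0056, -0.0006] [-0.0006, 0.0004, 0.0003] pos [0.4757 0.1635 0.0789] psi -29.9 w 0.08534224380310348 F [ 0.7 -0.   1. ] t 1.9833 j6 35.0
```

>>> play_rows:
  motion:
    - [[0,0.004,0,0,0,0,0.55],[0,0.004,0,0,0,0,0.55],[0,0.004,0,0,0,0,0.5],[0,0.004,0,0,0,0,0.5],[0,0.004,0,0,0,0,0.5],[0,0.004,0,0,0,0,0.5],[0,0.004,0,0,0,0,0.5],[0,0.004,0,0,0,0,0.5]]
  newtons: 30

```text
clock: 2.65
tool_pos: [0.4788, 0.1619, 0.08]
ee_rot: [[0.501, 0.865, 0.0], [0.865, -0.501, -0.0], [0.0, 0.0, -1.0]]
ft_force: [0.1, -1.1, 0.5]
width: 0.0426
finger_force: 0.0
```

Run:
```python
from h import *
a=snap('scene','s2')['color'][110:235,160:325,::-1]; b=snap('wrist','w2')['color'][:,:,::-1]
cv2.imwrite('pics/m2.png',np.vstack([cv2.resize(a,(400,300),interpolation=cv2.INTER_CUBIC),cv2.resize(b,(400,300))]))
```

```text
(no output)
```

View pics/m2.png

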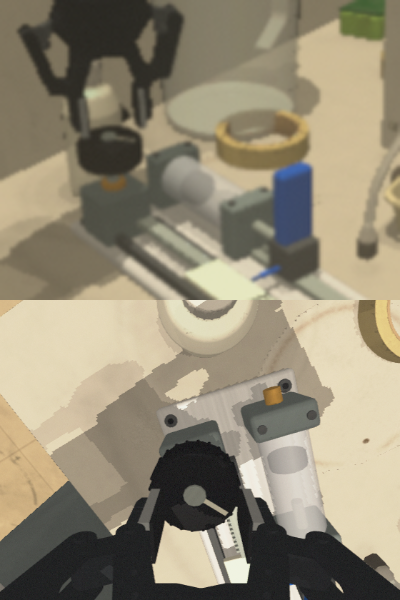

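Run:
```python
from fit import *
s=pickle.load(open('pics/s2.pkl','rb'));w=pickle.load(open('pics/w2.pkl','rb'));st=get_state();t=np.array(st['tool_pos'])
y=np.array(st['ee_rot'])[:,1]
f=lambda u:[(((u[0]-160)/165*400).round(),((u[1]-110)/125*300).round())]
g=lambda u:((u*[400/560,300/420])+[0,300]).round()
for X in [t,t+y*.028,t-y*.028,t+[0,0,.019],np.array([.477,.162,.096]),np.array([.477,.162,.108])]: print(X.round(3),f(proj(s,X)),g(proj(w,X)))
print(st['width'],st['finger_force'])
```

```text
[0.479 0.162 0.08 ] [(np.float64(115.0), np.float64(166.0))] [201. 478.]
[0.503 0.148 0.08 ] [(np.float64(145.0), np.float64(160.0))] [240. 478.]
[0.454 0.176 0.08 ] [(np.float64(84.0), np.float64(172.0))] [161. 478.]
[0.479 0.162 0.099] [(np.float64(113.0), np.float64(147.0))] [201. 490.]
[0.477 0.162 0.096] [(np.float64(112.0), np.float64(150.0))] [198. 489.]
[0.477 0.162 0.108] [(np.float64(110.0), np.float64(138.0))] [198. 498.]
0.042698586579711054 0.0
```

>>> play_rows:
  motion:
    - [[0,0,0,0,0,0,0.4],[0,0,0,0,0,0,0.4],[0,0,0,0,0,0,0.4],[0,0,0,0,0,0,0.4]]
  newtons: 30

```text
clock: 3.08
tool_pos: [0.4787, 0.1619, 0.0799]
ee_rot: [[0.501, 0.865, -0.0], [0.865, -0.501, -0.0], [-0.0, -0.0, -1.0]]
ft_force: [-0.2, -0.5, -0.0]
width: 0.034
finger_force: 0.0
```

Run:
```python
from h import *
go([.477,.163,.08],-30)
a=snap('scene','s3')['color'][125:200,165:255,::-1]; b=snap('side','d3')['color'][130:205,220:310,::-1]
cv2.imwrite('pics/m3.png',np.hstack([cv2.resize(x,None,fx=4.4,fy=4.4,interpolation=cv2.INTER_CUBIC) for x in (a,b)]))
```

```text
row [0.0002, -0.0082, -0.0005] [-0.0, 0.0, -0.0002] pos [0.4787 0.1619 0.0799] psi -30.08 w 0.03400188316986738 F [-0.2 -0.5 -0. ] t 3.0833 j6 35.0
```

View pics/m3.png

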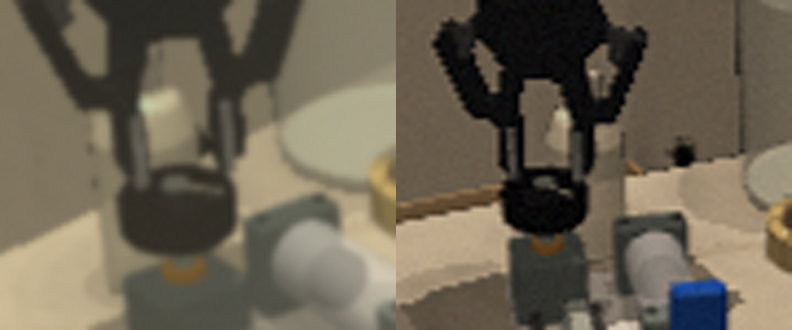

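Run:
```python
from fit import *
def tri(a,b):
    P=[np.array([[c['fx'],0,c['cx']],[0,c['fy'],c['cy']],[0,0,1]])@np.c_[c['R'],c['t']] for c in (S,D)]
    X=cv2.triangulatePoints(P[0],P[1],np.float64(a),np.float64(b)).ravel();return (X[:3]/X[3]).round(3)
A=lambda x,y:(x/4.4+165,y/4.4+125)
B=lambda x,y:((x-396)/4.4+220,y/4.4+130)
for n,a,b in [('Lpadtop',A(138,115),B(515,116)),('Rpadtop',A(225,98),B(578,116)),('Lpadbot',A(142,187),B(515,180)),('Rpadbot',A(228,168),B(577,180)),('body',A(180,35),B(540,75)),('wheeltop',A(177,185),B(545,183))]: print(n,tri(a,b))
```

```text
Lpadtop [0.461 0.167 0.154]
Rpadtop [0.496 0.145 0.156]
Lpadbot [0.458 0.166 0.115]
Rpadbot [0.493 0.143 0.118]
body [0.472 0.145 0.193]
wheeltop [0.478 0.164 0.109]
```

Run:
```python
from fit import *
print(proj(D,np.array([.216,.532,.197])),proj(D,np.array([.216,.532,.216])),proj(D,np.array([.216,.532,.23])))
a=cv2.imread('pics/side0.png')[40:115,95:165].max(axis=2)
print('\n'.join(''.join('#' if x<60 else '.' for x in r) for r in a[::2]))
print({k:np.round(v,2).tolist() for k,v in get_state().items()})
```

```text
[140.37597173 114.98747076] [139.21663278 109.35772786] [138.35078674 105.15318473]
.................####.......################..........................
.................###########################..........................
..................########################............................
.....................############........##...........................
...................###...................####.........................
...................##########################.........................
...................###########################........................
....................##########################........................
....................##########################........................
.....................##########################.......................
.....................##########################.......................
.....................##########################.......................
......................#########################.......................
.........................######################.......................
......................
[... 1362 characters left out ...]
...................................
......................................................................
......................................................................
......................................................................
......................................................................
{'clock': 3.18, 'joint_pos': [4.96, 6.04, 108.93, -0.0, 65.03, 35.04], 'qvel': [0.04, -0.05, 0.05, -0.01, -0.06, 0.02], 'joint_efforts': [-0.0, -34.07, -29.79, -0.0, 0.0, -0.0], 'tool_pos': [0.48, 0.16, 0.08], 'ee_rot': [[0.5, 0.87, -0.0], [0.87, -0.5, -0.0], [-0.0, -0.0, -1.0]], 'ft_force': [-0.72, 0.33, 0.25], 'torque': [-0.0, -0.04, -0.0], 'finger_force': 0.0, 'width': 0.03}
```

The view shows the fingers ending at the top of the wheel, with the left pad end at crop pixel (142,187). That triangulates to z ≈ 0.115, about 30 mm higher than the reported TCP, so the pads closed above the wheel. I'll open, go lower while watching the force, and close again.

>>> play_rows:
  motion:
    - [[0,0,0,0,0,0,1],[0,0,0,0,0,0,1],[0,0,0,0,0,0,1],[0,0,0,0,0,0,1],[0,-0.004,0,0,0,0,1],[0,-0.004,0.03,0,0,0,1],[0,-0.004,0.06,0,0,0,1],[0,-0.004,0.08,0,0,0,1],[0,-0.004,0.1,0,0,0,1],[0,-0.004,0.11,0,0,0,1]]

```text
clock: 4.02
tool_pos: [0.477, 0.1623, 0.0511]
ee_rot: [[0.501, 0.865, -0.002], [0.865, -0.501, -0.0], [-0.001, -0.002, -1.0]]
ft_force: [0.3, 0.0, 0.6]
width: 0.0858
finger_force: 0.0
```

>>> play_rows:
  motion:
    - [[0,0,0,0,0,0,0.5],[0,0,0,0,0,0,0.5],[0,0,0,0,0,0,0.5],[0,0,0,0,0,0,0.5],[0,0,0,0,0,0,0.5],[0,0,0,0,0,0,0.5]]
  newtons: 30

```text
clock: 4.52
tool_pos: [0.4752, 0.1639, 0.0527]
ee_rot: [[0.501, 0.865, -0.006], [0.865, -0.501, 0.002], [-0.001, -0.006, -1.0]]
ft_force: [-10.2, 4.7, 8.9]
width: 0.0545
finger_force: 31.8
```

Run:
```python
from h import *
go([.477,.163,.05],-30);print(get_state()['finger_force'])
```

```text
row [0.0005, 0.008, 0.0107] [-0.001, 0.0002, -0.0002] pos [0.4752 0.1639 0.0527] psi -30.09 w 0.054488311137454296 F [-10.2   4.7   8.9] t 4.5167 j6 35.0
31.777287506265566
```

>>> play_rows:
  motion:
    - [[0,-0.008,0,0,0,0,0.45],[0,-0.008,0,0,0,-0.018,0.45],[0,-0.008,0,0,0,-0.036,0.45],[0,-0.008,0,0,0,-0.054,0.45],[0,-0.008,0,0,0,-0.072,0.45],[0,-0.008,0,0,0,-0.09,0.45],[0,-0.008,0,0,0,-0.108,0.45],[0,-0.008,0,0,0,-0.126,0.45],[0,-0.008,0,0,0,-0.144,0.45],[0,-0.008,0,0,0,-0.162,0.45]]
  newtons: 35

```text
clock: 5.35
tool_pos: [0.4769, 0.1638, 0.0528]
ee_rot: [[-0.478, 0.878, 0.002], [0.878, 0.478, 0.001], [-0.0, 0.002, -1.0]]
ft_force: [2.6, 1.8, -1.1]
width: 0.0543
finger_force: 37.1
```

Run:
```python
from fit import *
go([.477,.163,.05],-30);print(get_state()['torque'],get_state()['finger_force'])
c=snap('side','d4')
# intensity profile along scale in side view, pump y=30
for x in range(-30,-140,-2):
    u=proj(c,T(p,np.array([x/1000,.028,.03])));print(x,cv2.getRectSubPix(c['color'],(1,1),tuple(map(float,u))).ravel(),end=' ')
```

```text
row [-0.0029, -0.0011, 0.0114] [0.0003, -0.0001, 0.1626] pos [0.4769 0.1638 0.0528] psi 28.54 w 0.05430241854963167 F [ 2.6  1.8 -1.1] t 5.35 j6 -23.0
[ 0.14339555  0.19947473 -0.13151729] 37.121850484691095
-30 [220 217 183] -32 [220 217 183] -34 [220 217 183] -36 [220 216 183] -38 [220 216 182] -40 [220 217 183] -42 [221 218 184] -44 [221 218 184] -46 [221 217 184] -48 [222 219 185] -50 [223 220 185] -52 [218 215 180] -54 [201 198 165] -56 [182 179 148] -58 [159 156 128] -60 [141 138 113] -62 [168 165 137] -64 [204 201 169] -66 [222 219 185] -68 [222 218 185] -70 [219 216 183] -72 [219 220 185] -74 [222 225 190] -76 [217 185 154] -78 [212 145 119] -80 [211 102  84] -82 [210  58  49] -84 [181  29  25] -86 [133  11   9] -88 [124  40  34] -90 [177 143 120] -92 [220 223 188] -94 [223 223 188] -96 [225 223 189] -98 [224 221 187] -100 [222 219 184] -102 [221 218 183] -104 [220 217 182] -106 [221 217 183] -108 [222 218 184] -110 [223 219 184] -112 [223 219 185] -114 [223 220 185] -116 [223 219 185] -118 [224 220 186] -120 [226 223 188] -122 [215 210 177] -124 [183 173 144] -126 [155 143 117] -128 [137 126 102] -130 [123 112  92] -132 [114 104  90] -134 [109  99  89] -136 [109  99  89] -138 [108  98  88]
```

>>> play_rows:
  motion:
    - [[0,0,0,0,0,-0.018,0.45],[0,0,0,0,0,-0.036,0.45],[0,0,0,0,0,-0.054,0.45],[0,0,0,0,0,-0.072,0.45],[0,0,0,0,0,-0.09,0.45],[0,0,0,0,0,-0.108,0.45],[0,0,0,0,0,-0.126,0.45],[0,0,0,0,0,-0.144,0.45],[0,0,0,0,0,-0.162,0.45],[0,0,0,0,0,-0.18,0.45]]

```text
clock: 6.23
tool_pos: [0.4779, 0.1652, 0.0529]
ee_rot: [[-0.998, -0.055, 0.005], [-0.055, 0.998, 0.003], [-0.005, 0.003, -1.0]]
ft_force: [4.7, 10.0, -5.6]
width: 0.054
finger_force: 37.9
```

>>> play_rows:
  motion:
    - [[0,0,0,0,0,-0.01,0.45],[0,0,0,0,0,-0.02,0.45],[0,0,0,0,0,-0.02,0.45],[0,0,0,0,0,-0.02,0.45]]

```text
clock: 6.57
tool_pos: [0.4779, 0.1654, 0.0529]
ee_rot: [[-0.985, -0.175, 0.005], [-0.175, 0.985, 0.004], [-0.005, 0.003, -1.0]]
ft_force: [6.5, 9.0, -6.1]
width: 0.0548
finger_force: 37.9
```

Run:
```python
from fit import *
go([.477,.163,.05],-30)
from scipy.ndimage import map_coordinates
def prof(c,y,z,xs,ch=1):
    U=np.array([proj(c,T(p,np.array([x/1000,y,z]))) for x in xs]);return map_coordinates(c['color'][:,:,ch].astype(float),[U[:,1],U[:,0]],order=1)
xs=np.arange(-80,-30,.5)
for n in ['scene','side','wrist']:
    c=snap(n,n+'5')
    for y in (.02,.028,.035):
        g=prof(c,y,.03,xs); i=g.argmin(); print(n,y,xs[i],g[i].round(),np.sum(xs*np.clip(190-g,0,99))/max(1,np.sum(np.clip(190-g,0,99))))
```

```text
row [0.0053, -0.0088, 0.0115] [0.0012, -0.0, 0.3614] pos [0.4779 0.1654 0.0529] psi 100.09 w 0.05479932866869811 F [ 6.5  9.  -6.1] t 6.5667 j6 -95.0
scene 0.02 -73.0 68.0 -72.04279690353141
scene 0.028 -73.5 70.0 -72.95797045221701
scene 0.035 -67.0 63.0 -68.14796806861635
side 0.02 -75.0 7.0 -66.63794821171064
side 0.028 -74.0 1.0 -65.93668278762907
side 0.035 -72.5 5.0 -65.79806047715361
wrist 0.02 -80.0 0.0 -58.0
wrist 0.028 -80.0 0.0 -58.75
wrist 0.035 -80.0 0.0 -59.25
```

Run:
```python
from fit import *
from scipy.ndimage import map_coordinates
xs=np.arange(-62,-36,.5)
for f in ['scene0','scene5','side0','side5']:
  c=pickle.load(open(f'pics/{f}.pkl','rb')); X=xs-22 if '0' in f else xs
  for y in (.022,.03,.038):
    U=np.array([proj(c,T(p,np.array([x/1000,y,.03]))) for x in X]);g=map_coordinates(c['color'][:,:,1].astype(float),[U[:,1],U[:,0]],order=1)
    w=np.clip(np.median(g)-15-g,0,None); print(f,y,(w*X).sum()/max(w.sum(),1),g.min())
  P=np.argwhere((c['color'][:,:,2]>1.6*c['color'][:,:,0])&(c['color'][:,:,2]>90))
```

```text
scene0 0.022 -70.23984828112914 170.04987147016894
scene0 0.03 -80.64903303721974 122.92511620121786
scene0 0.038 -76.00530352726763 148.43274117733745
scene5 0.022 -47.60453153136835 180.15107491449038
scene5 0.03 -59.14051867612497 133.14888174357486
scene5 0.038 -55.379281108475 128.3171642737407
side0 0.022 -74.62094700953556 108.68587563864992
side0 0.03 -69.27541669901615 82.50132024985417
side0 0.038 -68.38719008158279 113.30296963993895
side5 0.022 -51.24288452494447 124.30385170929839
side5 0.03 -46.36369864626538 89.73440594350288
side5 0.038 -44.976443809915146 86.77553230072883
```

>>> play_rows:
  motion:
    - [[0,0,0,0,0,-0.01,0.45],[0,0,0,0,0,-0.019,0.45],[0,0,0,0,0,-0.019,0.45],[0,0,0,0,0,-0.019,1],[0,0,0,0,0,-0.019,1],[0,0,0,0,0,-0.019,1],[0,0,0,0,0,-0.019,1],[0,0,-0.15,0,0,-0.019,1],[0,0,-0.3,0,0,-0.019,1],[0,0,-0.3,0,0,-0.019,1]]

```text
clock: 7.55
tool_pos: [0.4814, 0.1638, 0.1351]
ee_rot: [[-0.956, -0.293, 0.013], [-0.293, 0.956, 0.001], [-0.013, -0.003, -1.0]]
ft_force: [1.4, -0.5, 1.4]
width: 0.0857
finger_force: 0.0
```

Run:
```python
from h import *
go([.510,-.0156,.135],76.6)
```

```text
row [0.1009, -0.7195, 0.0012] [0.0001, 0.0021, 0.0845] pos [0.4814 0.1638 0.1351] psi 107.03 w 0.08567228021795524 F [ 1.4 -0.5  1.4] t 7.55 j6 -102.0
```

>>> play_rows:
  motion:
    - [[0.1,-0.72,0,0,0.002,0.084,1],[0.1,-0.72,0,0,0.002,0.084,1],[0.1,-0.72,0,0,0.002,0.084,1],[0.1,-0.72,0,0,0.002,0.084,1],[0.1,-0.72,0,0,0.002,0.084,1],[0.1,-0.72,0,0,0.002,0.084,1],[0.1,-0.72,0,0,0.002,0.084,1]]

```text
clock: 8.13
tool_pos: [0.5052, -0.0166, 0.1274]
ee_rot: [[-0.973, 0.229, -0.012], [0.229, 0.973, -0.0], [0.012, -0.003, -1.0]]
ft_force: [0.5, 0.9, 1.1]
width: 0.0852
finger_force: 0.0
```

Run:
```python
from h import *
go([.510,-.0156,.056],76.6)
c=snap('wrist','w6');R=np.array(c['R']);print(c['fx'],-R.T@c['t'],R[2])
cv2.imwrite('pics/w6b.png',cv2.resize(c['color'][:,:,::-1],(784,588),interpolation=cv2.INTER_CUBIC))
```

```text
row [-0.0214, 0.0091, 0.2852] [-0.0005, -0.0019, 0.0004] pos [ 0.5052 -0.0166  0.1274] psi 76.74 w 0.08518240340695658 F [0.5 0.9 1.1] t 8.1333 j6 -92.0
376.8139440723354 [0.43152177 0.00138635 0.30522698] [ 0.28529044 -0.06928867 -0.95593328]
```

View pics/w6b.png

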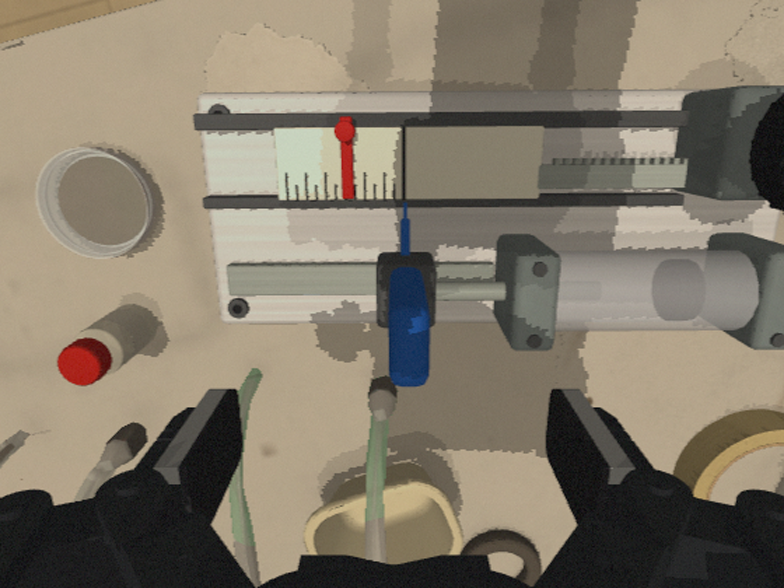

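```bash
cat > meas.py <<'E'
from fit import *
def meas(c):
    I=c['color'].astype(float);r,g,b=I[...,0],I[...,1],I[...,2];out={}
    pos=lambda u,v,z: inv(p,ray(c,u,v,z))*1000
    # blue pointer needle: rows just above steel block, narrow blue
    m=(b>1.5*r)&(b>60); rows=[v for v in range(100,200) if 0<m[v].sum()<=9]
    out['ptr']=[(v,*pos((np.arange(560)[m[v]]*b[v][m[v]]).sum()/b[v][m[v]].sum(),v,.030).round(1)) for v in rows]
    m=(r>2.2*g)&(r>80)&(np.arange(560)[None]>150); out['clip']=[(v,*pos(np.arange(560)[m[v]].mean(),v,.035).round(1)) for v in range(95,150,5) if m[v].any()]
    z=[]
    for v in range(93,141,5):
        x=out['x0'] if 'x0' in out else 289; k=np.arange(x-7,x+8); w=np.clip(np.median(g[v,k])-20-g[v,k],0,None)
        if w.sum(): z.append((v,*pos((k*w).sum()/w.sum(),v,.030).round(1)))
    out['zero']=z; return out
if __name__=='__main__':
    import sys
    c=pickle.load(open(f'pics/{sys.argv[1]}.pkl','rb'))
    for k,v in meas(c).items(): print(k,[tuple(map(float,t)) for t in v])
E
python3 meas.py w6
```

```text
ptr [(144.0, -46.4, 9.5), (145.0, -46.3, 8.8), (146.0, -46.4, 8.1), (147.0, -46.3, 7.3), (148.0, -46.4, 6.6), (149.0, -46.3, 5.9), (150.0, -46.3, 5.2), (151.0, -46.7, 4.4), (152.0, -46.3, 3.7), (153.0, -46.3, 3.0), (154.0, -46.3, 2.2), (155.0, -46.3, 1.5), (156.0, -46.3, 0.8), (157.0, -45.9, 0.0), (158.0, -46.6, -0.7), (159.0, -46.3, -1.4), (160.0, -46.6, -2.2), (161.0, -46.6, -2.9), (162.0, -46.6, -3.7), (163.0, -46.6, -4.4), (164.0, -46.6, -5.1), (165.0, -46.6, -5.9), (166.0, -46.2, -6.6), (167.0, -46.6, -7.4), (168.0, -46.6, -8.1), (169.0, -46.6, -8.9), (170.0, -46.6, -9.6), (171.0, -46.6, -10.4), (172.0, -46.2, -11.1), (173.0, -46.2, -11.9), (174.0, -46.5, -12.6), (175.0, -46.5, -13.4), (176.0, -46.1, -14.2), (177.0, -46.5, -14.9), (178.0, -46.5, -15.7), (179.0, -46.5, -16.4), (180.0, -46.1, -17.2), (181.0, -46.1, -18.0), (182.0, -46.1, -18.7)]
clip [(95.0, -76.3, 43.5), (100.0, -76.0, 40.2), (105.0, -75.8, 36.9), (110.0, -75.5, 33.5), (115.0, -75.6, 30.2), (120.0, -75.7, 26.8), (125.0, -75.7, 23.3), (130.0, -75.5, 19.9), (135.0, -75.2, 16.4), (140.0, -75.3, 12.9)]
zero [(93.0, -47.4, 44.9), (98.0, -47.4, 41.6), (103.0, -47.3, 38.2), (108.0, -47.3, 34.8), (113.0, -47.3, 31.4), (118.0, -47.3, 27.9), (123.0, -47.3, 24.4), (128.0, -47.2, 20.9), (133.0, -47.3, 17.4), (138.0, -47.5, 13.8)]
```

Run:
```python
from fit import *
c=pickle.load(open('pics/w6.pkl','rb'));I=c['color'].astype(int)
for v in (110,125,135,145,148,152): print(v,[tuple(x) for x in I[v,284:295].tolist()])
```

```text
110 [(133, 127, 107), (135, 125, 108), (116, 110, 93), (65, 60, 52), (22, 27, 25), (74, 72, 62), (118, 113, 95), (132, 125, 107), (135, 128, 109), (134, 127, 110), (133, 126, 108)]
125 [(132, 125, 107), (131, 124, 106), (116, 111, 96), (63, 61, 52), (27, 24, 27), (75, 72, 61), (118, 112, 97), (133, 125, 107), (133, 126, 108), (131, 125, 106), (132, 126, 107)]
135 [(135, 127, 109), (129, 122, 104), (115, 108, 94), (67, 64, 58), (19, 22, 20), (69, 66, 56), (119, 112, 98), (134, 125, 108), (133, 127, 107), (131, 122, 106), (130, 123, 106)]
145 [(49, 46, 46), (53, 53, 48), (47, 43, 43), (46, 50, 58), (36, 55, 83), (20, 55, 97), (33, 54, 87), (49, 51, 55), (49, 49, 46), (48, 45, 46), (49, 46, 44)]
148 [(94, 89, 81), (97, 92, 84), (97, 93, 85), (87, 88, 92), (60, 74, 98), (20, 55, 95), (52, 64, 91), (83, 84, 83), (96, 90, 82), (96, 93, 85), (96, 91, 86)]
152 [(116, 112, 101), (117, 111, 101), (115, 108, 100), (101, 100, 101), (60, 75, 100), (25, 53, 97), (64, 72, 97), (105, 104, 104), (117, 109, 101), (118, 113, 104), (115, 111, 103)]
```

The picture shows the zero line at column 404 and the pointer tip at (405,203). At sub-pixel level the line is 1.0 px (about 0.7 mm) short, so the wheel needs about 4° more counter-clockwise. Taking a new grip.

Run:
```python
from h import *
go([.478,.1645,.135],100)
```

```text
row [0.2692, 0.6767, -0.0294] [-0.0, -0.002, -0.0643] pos [ 0.5049 -0.0156  0.1273] psi 76.84 w 0.0852948476107514 F [-0.2  0.8 -0.7] t 8.1833 j6 -92.0
```

>>> play_rows:
  motion:
    - [[0.269,0.677,-0.03,0,-0.002,-0.064,1],[0.269,0.677,-0.03,0,-0.002,-0.064,1],[0.269,0.677,-0.03,0,-0.002,-0.064,1],[0.269,0.677,-0.03,0,-0.002,-0.064,1],[0.269,0.677,-0.03,0,-0.002,-0.064,1],[0.269,0.677,-0.03,0,-0.002,-0.064,1],[0.269,0.677,-0.03,0,-0.002,-0.064,1],[0.269,0.677,-0.03,0,-0.002,-0.064,1]]

```text
clock: 8.85
tool_pos: [0.4779, 0.1643, 0.135]
ee_rot: [[-0.985, -0.173, -0.0], [-0.173, 0.985, -0.001], [0.0, -0.001, -1.0]]
ft_force: [-1.0, 0.3, 0.3]
width: 0.0856
finger_force: 0.0
```

Run:
```python
from h import *
go([.478,.1645,.051],100)
```

```text
row [-0.0005, 0.0011, 0.3362] [-0.0002, -0.0, -0.0001] pos [0.4779 0.1643 0.135 ] psi 99.96 w 0.08557242735195944 F [-1.   0.3  0.3] t 8.85 j6 -95.0
```

>>> play_rows:
  motion:
    - [[0,0,0.12,0,0,0,1],[0,0,0.24,0,0,0,1],[0,0,0.335,0,0,0,1],[0,0,0.335,0,0,0,1],[0,0,0.335,0,0,0,0.5],[0,0,0.335,0,0,0,0.5],[0,0,0.335,0,0,0,0.5],[0,0,0.335,0,0,0,0.5],[0,0,0.335,0,0,0,0.5],[0,0,0.335,0,0,0,0.5]]

```text
clock: 9.68
tool_pos: [0.48, 0.1659, 0.0544]
ee_rot: [[-0.985, -0.171, 0.004], [-0.171, 0.985, 0.003], [-0.004, 0.002, -1.0]]
ft_force: [-2.2, 5.8, 4.9]
width: 0.0544
finger_force: 36.9
```

Run:
```python
from h import *
go([.478,.1645,.051],100)
```

```text
row [0.0088, -0.0042, 0.0135] [0.0004, 0.0007, -0.0005] pos [0.48   0.1659 0.0544] psi 99.82 w 0.054423941260998615 F [-2.2  5.8  4.9] t 9.6833 j6 -95.0
```

>>> play_rows:
  motion:
    - [[0,0,0,0,0,-0.006,0.45],[0,0,0,0,0,-0.012,0.45],[0,0,0,0,0,-0.012,0.45],[0,0,0,0,0,-0.012,1],[0,0,0,0,0,-0.012,1],[0,0,0,0,0,-0.012,1],[0,0,0,0,0,-0.012,1],[0,0,-0.15,0,0,-0.012,1],[0,0,-0.33,0,0,-0.012,1],[0,0,-0.33,0,0,-0.012,1]]

```text
clock: 10.52
tool_pos: [0.4834, 0.1645, 0.1418]
ee_rot: [[-0.969, -0.245, 0.013], [-0.245, 0.969, 0.0], [-0.013, -0.003, -1.0]]
ft_force: [1.3, 0.6, 2.2]
width: 0.0851
finger_force: 0.0
```

Run:
```python
from h import *
go([.510,-.0156,.135],76.6)
```

```text
row [0.0738, -0.7243, 0.0283] [0.0, 0.0021, 0.0766] pos [0.4834 0.1645 0.1418] psi 104.19 w 0.08509644056582989 F [1.3 0.6 2.2] t 10.5167 j6 -99.0
```

>>> play_rows:
  motion:
    - [[0.07,-0.724,0.028,0,0,0.077,1],[0.07,-0.724,0.028,0,0,0.077,1],[0.07,-0.724,0.028,0,0,0.077,1],[0.07,-0.724,0.028,0,0,0.077,1],[0.07,-0.724,0.028,0,0,0.077,1],[0.07,-0.724,0.028,0,0,0.077,1],[0.07,-0.724,0.028,0,0,0.077,1],[0.07,-0.724,0.028,0,0,0.077,1]]

```text
clock: 11.18
tool_pos: [0.5056, -0.0148, 0.127]
ee_rot: [[-0.972, 0.233, -0.0], [0.233, 0.972, -0.0], [-0.0, -0.0, -1.0]]
ft_force: [0.2, -0.3, -0.4]
width: 0.0856
finger_force: 0.0
```

Run:
```python
from h import *
go([.510,-.0156,.056],76.6)
c=snap('wrist','w7');I=c['color'].astype(int)
k=np.arange(270,310)
for v in range(95,165,4):
    g=I[v,k,0];m=np.median(g);w=np.clip(m-25-g,0,None);print(v,(k*w).sum()/max(1,w.sum()),w.max(),end=' | ')
```

```text
row [-0.018, 0.0012, 0.2842] [-0.0001, 0.0, -0.0002] pos [ 0.5056 -0.0148  0.127 ] psi 76.52 w 0.08563093503897821 F [ 0.2 -0.3 -0.4] t 11.1833 j6 -92.0
95 285.64516129032256 85.0 | 99 285.62631578947367 91.0 | 103 285.59887005649716 82.5 | 107 285.64397905759165 87.0 | 111 285.6946107784431 86.0 | 115 285.7073170731707 80.0 | 119 285.7168674698795 87.0 | 123 283.57286432160805 85.0 | 127 285.74375 85.0 | 131 282.7717842323651 82.0 | 135 283.1505791505792 80.0 | 139 283.5325203252033 78.0 | 143 286.0 4.5 | 147 285.94214876033055 62.0 | 151 286.072202166065 69.5 | 155 285.90490341753343 68.5 | 159 286.10123456790126 72.0 | 163 286.2549504950495 73.0 |
```

```bash
cat > clip.py <<'E'
from fit import *
import sys
c=pickle.load(open(f'pics/{sys.argv[1]}.pkl','rb'));I=c['color'].astype(float);r,g,b=I[...,0],I[...,1],I[...,2]
k=np.arange(560)
def cen(w): return (k*w).sum()/w.sum() if w.sum()>20 else np.nan
V=range(int(sys.argv[2]),int(sys.argv[3]),3)
for v in V:
    w=np.clip(r[v]-1.6*g[v],0,None)*(k>150)*(k<400)
    wb=np.clip(b[v]-1.2*r[v],0,None)*(k>150)*(k<400)
    uc,ub=cen(w),cen(wb)
    f=lambda u,z:(inv(p,ray(c,u,v,z))*1000).round(2)
    print(v,'clip',round(uc,2),f(uc,.035),'wid',(w>30).sum(),'| ptr',round(ub,2),f(ub,.03),'wid',(wb>10).sum())
E
python3 clip.py w7 92 160
python3 - <<'E'
from fit import *
c=pickle.load(open('pics/w7.pkl','rb'));I=c['color'].astype(int)
for v in (128,134,136): print(v,I[v,195:290,0].tolist())
print(inv(p,ray(c,285.8,140,.03))*1000,-np.array(c['R']).T@c['t'])
E
```

```text
92 clip 243.06 [-75.82  44.45] wid 15 | ptr nan [nan nan] wid 0
95 clip 243.08 [-75.87  42.49] wid 13 | ptr nan [nan nan] wid 0
98 clip 243.52 [-75.63  40.52] wid 9 | ptr nan [nan nan] wid 0
101 clip 244.18 [-75.24  38.54] wid 8 | ptr nan [nan nan] wid 0
104 clip 244.41 [-75.14  36.56] wid 8 | ptr nan [nan nan] wid 0
107 clip 244.61 [-75.07  34.56] wid 8 | ptr nan [nan nan] wid 0
110 clip 244.73 [-75.04  32.56] wid 8 | ptr nan [nan nan] wid 0
113 clip 245.1 [-74.85  30.54] wid 8 | ptr nan [nan nan] wid 0
116 clip 245.15 [-74.88  28.52] wid 8 | ptr nan [nan nan] wid 0
119 clip 245.15 [-74.94  26.48] wid 8 | ptr nan [nan nan] wid 0
122 clip 245.36 [-74.86  24.44] wid 8 | ptr nan [nan nan] wid 0
125 clip 245.35 [-74.92  22.38] wid 8 | ptr nan [nan nan] wid 0
128 clip 245.42 [-74.94  20.32] wid 8 | ptr nan [nan nan] wid 0
131 clip 245.78 [-74.74  18.25] wid 9 | ptr nan [nan nan] wid 0
134 clip 245.87 [-74.75  16.16] wid 9 | ptr nan [nan nan] wid 0
137 clip 246.16 [-74.6   14.07] wid 8 | ptr nan [nan nan] wid 0
140 clip 245.95 [-74.81  11.97] wid 7 | ptr nan [nan nan] wid 0
143 clip nan [
[... 1140 characters left out ...]
00, 201, 200, 160, 83, 158, 199, 199, 199, 198, 162, 82, 159, 201, 200, 198, 200, 163, 82, 157, 202, 199, 199, 199, 160, 57, 104, 132, 131, 132, 110, 46, 24, 71, 116, 132]
136 [177, 179, 201, 201, 200, 202, 167, 83, 145, 199, 200, 200, 201, 166, 79, 145, 199, 199, 201, 202, 164, 79, 145, 199, 199, 198, 199, 167, 77, 142, 202, 198, 196, 198, 166, 76, 144, 200, 200, 200, 198, 166, 77, 143, 198, 198, 187, 169, 171, 173, 171, 173, 173, 171, 155, 101, 84, 157, 200, 200, 200, 199, 168, 98, 158, 200, 199, 202, 201, 161, 83, 157, 198, 196, 200, 198, 163, 85, 158, 198, 201, 199, 198, 159, 59, 105, 130, 131, 133, 108, 44, 29, 70, 116, 132]
[-46.52497037  11.27556288] [0.42983414 0.00345592 0.30396903]
```

>>> play_rows:
  motion:
    - [[-0.018,0,0.1,0,0,0,1],[-0.018,0,0.2,0,0,0,1],[-0.018,0,0.284,0,0,0,1],[-0.018,0,0.284,0,0,0,1],[-0.018,0,0.284,0,0,0,1]]

```text
clock: 11.65
tool_pos: [0.509, -0.0153, 0.0554]
ee_rot: [[-0.973, 0.232, -0.003], [0.232, 0.973, 0.0], [0.003, -0.001, -1.0]]
ft_force: [0.5, -0.7, 0.4]
width: 0.0854
finger_force: 0.0
```

>>> play_rows:
  motion:
    - [[0,0,0,0,0,0,0.1],[0,0,0,0,0,0,0.1],[0,0,0,0,0,0,0.1],[0,0,0,0,0,0,0.1],[0,0,0,0,0,0,0.1],[0,0,0,0,0,0,0.1],[0,0,0,0,0,0,0.1],[0,0,0,0,0,0,0.1],[0,0,0,0,0,0,0.1]]
  newtons: 60

```text
clock: 12.4
tool_pos: [0.511, -0.0155, 0.0571]
ee_rot: [[-0.972, 0.233, 0.002], [0.233, 0.972, 0.001], [-0.002, 0.002, -1.0]]
ft_force: [0.4, 6.3, 4.4]
width: 0.0146
finger_force: 58.5
```

```bash
python3 - <<'E'
from h import *
go([.509,-.0153,.055],76.6);print(get_state()['finger_force'])
snap('wrist','w8')
E
python3 clip.py w8 92 165|grep -v 'nan.*nan.*nan.*nan'|awk 'NR%2'
```

```text
row [0.0079, -0.001, 0.0083] [0.0003, 0.0003, -0.0002] pos [ 0.511  -0.0155  0.0571] psi 76.52 w 0.014593291045598911 F [0.4 6.3 4.4] t 12.4 j6 -92.0
58.53472888469696
92 clip 229.95 [-75.07  39.69] wid 11 | ptr nan [nan nan] wid 0
98 clip 230.09 [-75.12  36.79] wid 12 | ptr nan [nan nan] wid 0
104 clip 230.62 [-74.98  33.86] wid 11 | ptr nan [nan nan] wid 0
110 clip 230.83 [-75.   30.9] wid 11 | ptr nan [nan nan] wid 0
116 clip 230.88 [-75.09  27.91] wid 11 | ptr nan [nan nan] wid 0
122 clip 231.55 [-74.88  24.9 ] wid 11 | ptr nan [nan nan] wid 0
128 clip 231.71 [-74.92  21.85] wid 11 | ptr nan [nan nan] wid 0
134 clip 232.04 [-74.87  18.78] wid 12 | ptr nan [nan nan] wid 0
140 clip 232.36 [-74.83  15.67] wid 12 | ptr nan [nan nan] wid 0
146 clip 232.54 [-74.87  12.54] wid 11 | ptr nan [nan nan] wid 0
155 clip nan [nan nan] wid 0 | ptr 280.19 [-49.8    6.88] wid 4
161 clip nan [nan nan] wid 0 | ptr 280.16 [-49.82   3.58] wid 3
```

>>> play_rows:
  motion:
    - [[0,-0.02,0,0,0,0,0.1],[0,-0.04,0,0,0,0,0.1],[0,-0.06,0,0,0,0,0.1],[0,-0.08,0,0,0,0,0.1],[0,-0.1,0,0,0,0,0.1],[0,-0.1,0,0,0,0,0.1],[0,-0.1,0,0,0,0,0.1],[0,-0.1,0,0,0,0,0.1]]

```text
clock: 13.12
tool_pos: [0.5056, -0.0392, 0.0571]
ee_rot: [[-0.972, 0.233, 0.003], [0.233, 0.972, 0.002], [-0.002, 0.003, -1.0]]
ft_force: [3.7, 8.4, 4.4]
width: 0.0154
finger_force: 58.6
```

```bash
python3 - <<'E'
from h import *
go([.509,-.0153,.055],76.6);print(get_state()['finger_force'])
snap('wrist','w9')
E
python3 clip.py w9 116 175
```

```text
row [0.0091, 0.0962, 0.0086] [0.0005, 0.0004, -0.0003] pos [ 0.5056 -0.0392  0.0571] psi 76.5 w 0.01542868804754076 F [3.7 8.4 4.4] t 13.1167 j6 -95.0
58.56232523918152
116 clip 277.54 [-75.37  27.63] wid 11 | ptr nan [nan nan] wid 0
119 clip 277.85 [-75.22  26.12] wid 11 | ptr nan [nan nan] wid 0
122 clip 277.65 [-75.33  24.61] wid 11 | ptr nan [nan nan] wid 0
125 clip 278.09 [-75.11  23.09] wid 11 | ptr nan [nan nan] wid 0
128 clip 278.06 [-75.13  21.57] wid 11 | ptr nan [nan nan] wid 0
131 clip 278.14 [-75.09  20.03] wid 11 | ptr nan [nan nan] wid 0
134 clip 278.53 [-74.9   18.49] wid 11 | ptr nan [nan nan] wid 0
137 clip 278.82 [-74.75  16.94] wid 11 | ptr nan [nan nan] wid 0
140 clip 278.78 [-74.78  15.39] wid 11 | ptr nan [nan nan] wid 0
143 clip 278.84 [-74.74  13.82] wid 11 | ptr nan [nan nan] wid 0
146 clip 278.58 [-74.89  12.25] wid 10 | ptr nan [nan nan] wid 0
149 clip nan [nan nan] wid 0 | ptr nan [nan nan] wid 0
152 clip nan [nan nan] wid 0 | ptr 279.92 [-74.19   8.26] wid 5
155 clip nan [nan nan] wid 0 | ptr 280.02 [-74.14   6.63] wid 3
158 clip nan [nan nan] wid 0 | ptr 279.93 [-74.19   4.98] wid 3
161 clip nan [nan nan] wid 0 | ptr 280.04 [-74.14   3.33] wid 3
164 clip nan [nan nan] wid 0 | ptr 280.12 [-74.1    1.67] wid 3
167 clip nan [nan nan] wid 0 | ptr 280.34 [-7.398e+01  1.000e-02] wid 8
170 clip nan [nan nan] wid 0 | ptr 280.38 [-73.96  -1.67] wid 8
173 clip nan [nan nan] wid 0 | ptr 280.34 [-73.99  -3.35] wid 8
```

>>> play_rows:
  motion:
    - [[0,-0.002,0,0,0,0,0.1],[0,-0.002,0,0,0,0,0.1],[0,-0.002,0,0,0,0,0.1],[0,-0.002,0,0,0,0,0.1],[0,-0.002,0,0,0,0,0.1],[0,-0.002,0,0,0,0,0.1]]

```text
clock: 13.67
tool_pos: [0.5055, -0.0395, 0.0571]
ee_rot: [[-0.972, 0.233, 0.003], [0.233, 0.972, 0.002], [-0.002, 0.003, -1.0]]
ft_force: [2.9, 9.6, 3.6]
width: 0.015
finger_force: 58.5
```

```bash
python3 - <<'E'
from h import *
c=snap('wrist','w10');cv2.imwrite('pics/w10c.png',cv2.resize(c['color'][70:190,210:370,::-1],None,fx=4.9,fy=4.9,interpolation=cv2.INTER_CUBIC))
s=get_state();print(s['tool_pos'],np.abs(s['qvel']).max(),s['finger_force'],s['ft_force'])
from fit import *
I=c['color'];
for v in (122,128,134):
    k=np.arange(300,350);g=I[v,k,0].astype(float);w=np.clip(np.median(g)-40-g,0,None);print(v,inv(p,ray(c,(k*w).sum()/w.sum(),v,.03))*1000)
E
python3 clip.py w10 131 167
```

```text
[ 0.50552143 -0.039518    0.05709649] 0.1618467661530146 58.53046238422394 [2.51725061 9.52469627 4.54439913]
122 [-49.25872717  24.13054374]
128 [-49.24528639  21.0074736 ]
134 [-51.58608089  17.85825098]
131 clip 278.57 [-75.19  20.03] wid 11 | ptr nan [nan nan] wid 0
134 clip 278.74 [-75.1   18.49] wid 11 | ptr nan [nan nan] wid 0
137 clip 279.09 [-74.92  16.94] wid 11 | ptr nan [nan nan] wid 0
140 clip 279.08 [-74.94  15.38] wid 11 | ptr nan [nan nan] wid 0
143 clip 279.26 [-74.85  13.82] wid 11 | ptr nan [nan nan] wid 0
146 clip 279.28 [-74.84  12.25] wid 10 | ptr nan [nan nan] wid 0
149 clip nan [nan nan] wid 0 | ptr nan [nan nan] wid 0
152 clip nan [nan nan] wid 0 | ptr 280.03 [-74.45   8.26] wid 5
155 clip nan [nan nan] wid 0 | ptr 280.04 [-74.44   6.62] wid 3
158 clip nan [nan nan] wid 0 | ptr 279.92 [-74.52   4.98] wid 3
161 clip nan [nan nan] wid 0 | ptr 280.07 [-74.43   3.33] wid 3
164 clip nan [nan nan] wid 0 | ptr 280.12 [-74.41   1.67] wid 3
```

View pics/w10c.png

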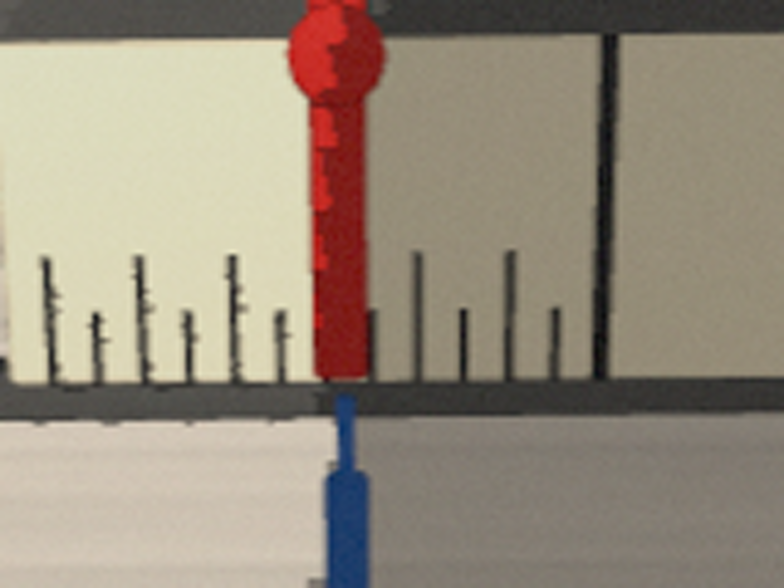

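>>> play_rows:
  motion:
    - [[0,-0.0018,0,0,0,0,0.1],[0,-0.0018,0,0,0,0,0.1],[0,-0.0018,0,0,0,0,0.1],[0,-0.0018,0,0,0,0,0.1],[0,-0.0018,0,0,0,0,0.1],[0,-0.0018,0,0,0,0,0.1],[0,-0.0018,0,0,0,0,0.1]]

```text
clock: 14.3
tool_pos: [0.5055, -0.0399, 0.0571]
ee_rot: [[-0.972, 0.233, 0.003], [0.233, 0.972, 0.003], [-0.003, 0.003, -1.0]]
ft_force: [3.4, 10.1, 2.9]
width: 0.0152
finger_force: 58.5
```

```bash
python3 - <<'E'
from fit import *
c=snap('wrist','w11');I=c['color'].astype(float)
for v in (130,138,145):
    m=np.where((I[v,:,0]>2*I[v,:,1])&(I[v,:,0]>70))[0];m=m[(m>250)&(m<320)];print(v,'clip mid',(m.min()+m.max())/2)
    k=np.arange(326,345);w=np.clip(np.median(I[v,k,0])-30-I[v,k,0],0,None);print('zero',(inv(p,ray(c,(k*w).sum()/w.sum(),v,.03))*1000).round(2))
E
python3 clip.py w11 137 162
```

```text
130 clip mid 279.5
zero [-46.53  19.95]
138 clip mid 280.0
zero [-46.5   15.73]
145 clip mid 280.0
zero [-46.39  11.98]
137 clip 279.86 [-74.91  16.93] wid 11 | ptr nan [nan nan] wid 0
140 clip 279.78 [-74.96  15.38] wid 11 | ptr nan [nan nan] wid 0
143 clip 279.86 [-74.92  13.82] wid 11 | ptr nan [nan nan] wid 0
146 clip 280.42 [-74.63  12.24] wid 10 | ptr nan [nan nan] wid 0
149 clip nan [nan nan] wid 0 | ptr nan [nan nan] wid 0
152 clip nan [nan nan] wid 0 | ptr 279.99 [-74.86   8.25] wid 5
155 clip nan [nan nan] wid 0 | ptr 280.05 [-74.83   6.62] wid 3
158 clip nan [nan nan] wid 0 | ptr 279.93 [-74.9    4.98] wid 3
161 clip nan [nan nan] wid 0 | ptr 280.04 [-74.84   3.33] wid 3
```

Pointer and clip middle now agree to about 0.1 mm: column 280.0 for both, −74.85 and −74.9 mm. The zero line is still at −46.4, where the resting pointer stood.

```bash
python3 -c "
from station import close_job
print(close_job())"
```

```text
the job is handed in; nothing more can be done
None
```

I zeroed the scale to within about 0.1 mm, pulled the plunger until its pointer stood at the middle of the red clip (also within about 0.1 mm), and handed the job in at about 14 s still holding it there; I did not touch the bottle, vial or dish.

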